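# Balance the centrifuge rotor

## Task

The six-place centrifuge rotor has been loaded out of balance: unlike tubes hang opposite one another. Swap tubes round (the empty single holder is free for parking one on the way) until every tube sits directly opposite the other one of its own kind across the rotor, with all six right down in the buckets. Keep the tubes upright all the while, and do not shift the tip box or the pale rack.

Things in the scene. Friction and masses are not known exactly. Their poses are not given: they have to be found in the camera images.
- rotor: Six-place swing-out rotor on a stand, fixed: dark hub and arms, six aluminium buckets, one tube in each. Origin: centre of its foot on the worktop. Bucket centres 90 mm from it at 0, 60 .. 300 degrees from its x axis, facing buckets 180 mm apart. Bore 34 mm, mouth flared to 40 mm (outside 48), rim 80 mm and flat floor 30 mm above the worktop. Hub nut 85 mm, arms 69 mm high.
- holder: Single-tube holder, grey plastic, fixed, empty at the start: a square foot 84 x 84 x 8 mm with one upright cup at its centre. Origin: centre of its underside on the worktop. Cup bore 34 mm, mouth flared to 40 mm (outside 48), rim 62 mm and flat floor 12 mm above the worktop.
- tall_1: One of two alike: tall slim tube, 120 mm high, with a flat-topped ribbed round cap 32 mm across and 22 mm high, grey. Closed, rigid, 60 g. Whitish barrel 29 mm thick, tapering over the lowest 16 mm to a flat tip 10 mm across (it cannot stand alone). Origin: centre of the tip's underside, on the bucket floor when seated; z runs up the axis.
- tall_2: One of two alike: tall slim tube, 120 mm high, with a flat-topped ribbed round cap 32 mm across and 22 mm high, grey. Closed, rigid, 60 g. Whitish barrel 29 mm thick, tapering over the lowest 16 mm to a flat tip 10 mm across (it cannot stand alone). Origin: centre of the tip's underside, on the bucket floor when seated; z runs up the axis.
- middle_1: One of two alike: middle-sized tube, 104 mm high, with a sloping shoulder and a slender ribbed round cap 22 mm across and 26 mm high, grey. Closed, rigid, 48 g. Whitish barrel 29 mm thick, tapering over the lowest 16 mm to a flat tip 10 mm across (it cannot stand alone). Origin: centre of the tip's underside, on the bucket floor when seated; z runs up the axis.
- middle_2: One of two alike: middle-sized tube, 104 mm high, with a sloping shoulder and a slender ribbed round cap 22 mm across and 26 mm high, grey. Closed, rigid, 48 g. Whitish barrel 29 mm thick, tapering over the lowest 16 mm to a flat tip 10 mm across (it cannot stand alone). Origin: centre of the tip's underside, on the bucket floor when seated; z runs up the axis.
- short_1: One of two alike: short tube, 88 mm high, with a broad smooth round cap 38 mm across and 26 mm high whose top is domed over its last 7 mm, grey. Closed, rigid, 36 g. Whitish barrel 29 mm thick, tapering over the lowest 16 mm to a flat tip 10 mm across (it cannot stand alone). Origin: centre of the tip's underside, on the bucket floor when seated; z runs up the axis.
- short_2: One of two alike: short tube, 88 mm high, with a broad smooth round cap 38 mm across and 26 mm high whose top is domed over its last 7 mm, grey. Closed, rigid, 36 g. Whitish barrel 29 mm thick, tapering over the lowest 16 mm to a flat tip 10 mm across (it cannot stand alone). Origin: centre of the tip's underside, on the bucket floor when seated; z runs up the axis.
- tip_box: Bystander: blue pipette-tip box with a clear lid, 112 x 72 x 81 mm, loose. Origin: centre of its underside.
- pcr_rack: Bystander: pale rack full of tiny tubes, 58 x 86 x 43 mm, loose. Origin: centre of its underside.
Mind the look-alikes: they are no part of the job. What is shaped like the short_1 but blue or orange is not meant.

How it is judged (in metres and radians):
At the end, for the whole second after the job is handed in: The two tubes of each kind sit in directly opposite buckets (over 168 mm apart, each 80 to 100 mm from the rotor's axis); all six rest on the bucket floors (within 5 mm), lean under 0.22 rad, at rest and released. Which kind takes which pair of buckets is free (horizontal distance between tall_1 and tall_2 above 0.168 m and horizontal distance between middle_1 and middle_2 above 0.168 m and horizontal distance between short_1 and short_2 above 0.168 m and horizontal distance between tall_1 and rotor between 0.08 and 0.1 m and z of tall_1 in the frame of rotor between 0.026 and 0.036 m and angle between each of tall_1, tall_2, middle_1, middle_2, short_1, short_2's own z axis and vertical below 0.22 rad and linear speed of each of tall_1, tall_2, middle_1, middle_2, short_1, short_2 below 0.02 m/s and contact force between each of tall_1, tall_2, middle_1, middle_2, short_1, short_2 and the fingers below 0.05 N and horizontal distance between tall_2 and rotor between 0.08 and 0.1 m and z of tall_2 in the frame of rotor between 0.026 and 0.036 m and horizontal distance between middle_1 and rotor between 0.08 and 0.1 m and z of middle_1 in the frame of rotor between 0.026 and 0.036 m and horizontal distance between middle_2 and rotor between 0.08 and 0.1 m and z of middle_2 in the frame of rotor between 0.026 and 0.036 m and horizontal distance between short_1 and rotor between 0.08 and 0.1 m and z of short_1 in the frame of rotor between 0.026 and 0.036 m and horizontal distance between short_2 and rotor between 0.08 and 0.1 m and z of short_2 in the frame of rotor between 0.026 and 0.036 m); the robot touches nothing.
It fails at once if a tube is tipped over (leans more than 40 degrees) (angle between any of tall_1, tall_2, middle_1, middle_2, short_1, short_2's own z axis and vertical above 0.7 rad).
It fails at once if the tip box or the pale rack is pushed away by more than 20 mm (distance of any of tip_box, pcr_rack from where it was at the start of the episode above 0.02 m).
It also fails if it takes over 93 s, if anything falls off the work surface, if the arm or the gripper's body presses on something with over 40 N, if the wrist force passes 120 N, or if a joint passes its speed limit or range.

## Robot

A 6-joint arm with a two-finger parallel gripper is mounted at the origin on a cart in front of the work surface, level with it; the furniture and walls round the work are solid. World frame = base frame: x ahead of the robot, y to its left, z up, the work surface at z = 0. Lengths are in m, angles in degrees, forces in N, time in s.
With the tool pointing down it reaches from about 0.275 to 0.85 m from the base axis. Payload 19 kg.
Tool frame: the origin (TCP) lies at the very end of the fingers, on their centre line; the grasp point (between the pads) lies 19 mm behind it; z points along the fingers, y is the line along which they close (so a half turn about z gives the same grasp; the last joint's range is limited). The gripper opens to 85 mm and grips with 20 to 120 N. Pads are 22 mm wide; open, the fingers measure 114 mm over their backs; the gripper's body (76 mm by 85 mm) begins 54 mm behind the grasp point. The pads swing forward as they close: fully open they stand 13 mm farther back than shut.
Start: joints at [-71.391, 8.623, 82.357, -0, 89.026, -7.678], TCP at [0.255, -0.516, 0.231] pointing down, gripper open.
Joint ranges: [-160.23, 160.23], [-39.13, 120.54], [6.94, 153.29], [-79.49, 259.48], [9.18, 160.14], [-161.06, 161.06]. Speed limits (degrees/s): [108.29, 108.29, 127.2, 172.46, 172.46, 172.46].

## Interface

Orientations are given as [roll, pitch, yaw] about the fixed x, y, z axes, in that order (R = Rz(yaw) Ry(pitch) Rx(roll)).
In Python, from plant import observe, get_image, camera_model, close_job, cut_out, spot_point gives the robot as it stands.
- The arm moves only by the tool carry_out, never from a script. Its argument "moves" is a list that holds one entry, the list of rows, each a list of 7 numbers: the finger opening in cm, from 0 to 8.54, then the shift along the tool's x, y, z in cm, then the turn, a rotation vector about the tool's x, y, z in rad. A call has 1 to 12 rows; each row shifts and turns the commanded pose from where the row before left it, along the tool's axes as they then stand; what a row does not reach is not made up. A row lasts 1/8 s, in which the tool goes at most 62.5 mm and 10.7 degrees, less where a joint would pass 70% of its speed; a pose out of reach is approached as far as the arm can. A call with a gripper value outside its range is refused whole. The fingers move at their own pace and stop on an object; "newtons" is the grip in N (left out, the last holds). Time passes only in rows, so rows that do not move let the fingers close. It gives the time, the measured TCP pose, the force, the opening and the grip force at its end, in the units of the state.
- observe(): the state, without advancing time (a new reading comes with each control period).
- get_image(name): name is "side" or "top" or "wrist"; returns the picture (480x640x3 uint8, red, green, blue); there is no depth.
- camera_model(name): a dict with "fx", "fy", "cx", "cy" (pixels), "camera_from_world" (4x4, takes a point from world to camera coordinates); the wrist camera has in their place "tool_from_camera" (4x4, takes a point from camera to tool coordinates, whose origin is the TCP and whose axes are the flange's). Camera axes: x right, y down, z forward; pixel columns grow to the right and rows downward; lengths in m; the calibration is good to about 2 mm. The wrist camera is an equidistant fisheye: a pixel r from the principal point sees the ray r / f radians off the axis. A picture is of the moment at which its call begins: read the wrist's pose just before it. camera_model takes no time and is no camera call.
- close_job(): hands the job in; it is judged then, once.
Trained networks look in the newest picture that a camera, given by its name, has taken for a name from the list of things; names that differ only in an ending like _2 or _b are one class to them, and where a whole thing is asked for, a point or a joint stands for the part that bears it (a point fixed in the world has none). Each returns a list of dicts, best first, with "confidence" (0 to 1); they miss things now and then, are a little off and sometimes report something else, mostly with a low value. They report only what shows in the picture. A call takes as long as a camera call. They do not tell look-alikes from the thing itself.
- cut_out(camera, label): "region" (480x640 bool, what is visible of it).
- spot_point(camera, label): "location" ([x, y, z] in m, in world coordinates, good to about 4 mm: a listed point, or the origin of a listed thing).
The state is a dict: "clock": time; "q": joint angles; "joint_velocities": joint speeds; "effort": joint torques, N m; "position": TCP position; "orientation": TCP orientation; "contact_force": force on the tool from outside, world axes, zero at the start; "moment": the same for the moment, N m; "finger_gap": finger opening in m; "finger_force": force on a finger pad.
Only numpy, scipy, OpenCV 4.12 (cv2) and the standard library are available. Lean on these libraries where they do the work, as an engineer would, in place of code of your own. Each camera call takes 0.05 s, during which the arm holds its last target. There are 200 camera calls.

## Working session

There is one attempt and no reset: what is moved stays moved. The work goes in short steps, Python scripts to look and compute and a tool call to move; the robot and the scene stay as the last step left them, time stands still between calls to the robot, and variables do not carry over. Pictures are saved under pics/ and viewed, at most 14 in all, crops included, and the job is handed in when it is done.

Besides the shell and the picture viewer there is one more tool, called after "Call:" by a JSON object that holds its "name" and its "arguments", one argument or row to a line. carry_out: Moves the arm, as the interface text tells. Its arguments: {"type":"object","properties":{"moves":{"type":"array"},"newtons":{"type":"number"}},"required":["moves"]}

```bash
mkdir -p pics; ls; python3 - <<'E'
from plant import *
import cv2
print(observe())
for c in ("top","side"):
    im=get_image(c); cv2.imwrite(f"pics/{c}0.png",im[:,:,::-1])
    for l in ("rotor","holder","tall_1","middle_1","short_1","tip_box","pcr_rack"):
        print(c,l,[(round(d['confidence'],2),[round(float(v),3) for v in d['location']]) for d in spot_point(c,l)])
E
```

```text
pics
{'clock': 0.0, 'q': array([-7.13898731e+01,  8.65090382e+00,  8.23931668e+01,  4.16010883e-04,
        8.90281711e+01, -7.67864250e+00]), 'joint_velocities': array([ 0.0116643 , -0.03519113, -0.00731071, -0.08266641, -0.01755071,
       -0.02786369]), 'effort': array([ 1.41636006e-04, -7.13035655e+01, -5.70869315e+01, -8.18401168e-05,
        8.74084770e-03, -3.16558385e-05]), 'position': array([ 0.25455674, -0.51529402,  0.23067454]), 'orientation': array([-1.79928462e+02, -1.00649214e-02,  2.62887558e+01]), 'contact_force': array([ 0.8867748 ,  0.53158459, -0.27379855]), 'moment': array([-0.03966395, -0.00899073, -0.02167225]), 'finger_force': 0.0, 'finger_gap': 0.08522867829529736}
top rotor [(0.73, [0.517, 0.304, -0.003])]
top holder [(0.89, [0.669, 0.066, -0.005]), (0.57, [0.526, -0.282, -0.001]), (0.51, [0.515, 0.305, 0.0]), (0.48, [0.468, 0.231, 0.029])]
top tall_1 [(0.49, [0.551, 0.224, 0.031]), (0.42, [0.467, 0.231, 0.031])]
top middle_1 [(0.55, [0.607, 0.296, 0.03]), (0.51, [0.567, 0.379, 0.03])]
top short_1 [(0.68, [0.424, 0.471, 0.0]), (0.66, [0.38, 0.415, -0.004]), (0.65, [0.475, 0.388, 0.03]), (0.59, [0.466, 0.231, 0.03]), (0.44, [0.428, 0.315, 0.028])]
top tip_box [(0.94, [0.524, -0.284, -0.004])]
top pcr_rack [(0.72, [0.723, -0.111, -0.003])]
side rotor [(0.94, [0.515, 0.308, -0.003])]
side holder [(0.76, [0.673, 0.065, -0.004])]
side tall_1 [(0.9, [0.468, 0.233, 0.03]), (0.81, [0.554, 0.227, 0.033]), (0.52, [0.572, 0.381, 0.029])]
side middle_1 [(0.79, [0.571, 0.383, 0.03]), (0.52, [0.604, 0.296, 0.029])]
side short_1 [(0.9, [0.48, 0.391, 0.03]), (0.79, [0.377, 0.412, -0.001]), (0.66, [0.422, 0.317, 0.031]), (0.62, [0.421, 0.471, 0.001])]
side tip_box [(0.78, [0.521, -0.276, -0.003])]
side pcr_rack [(0.66, [0.723, -0.114, -0.001])]
```

View pics/top0.png

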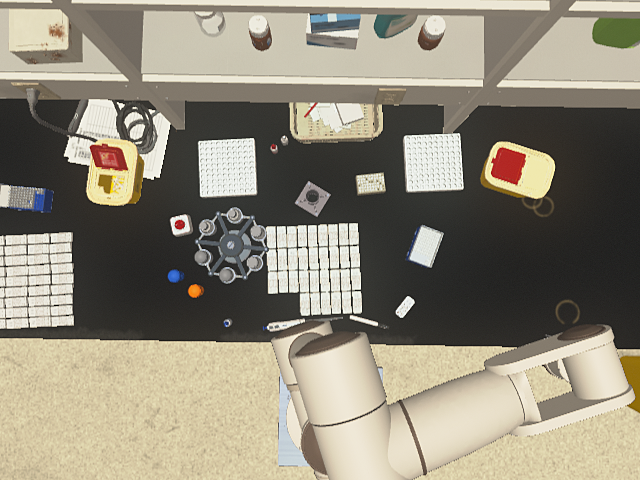

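View pics/side0.png

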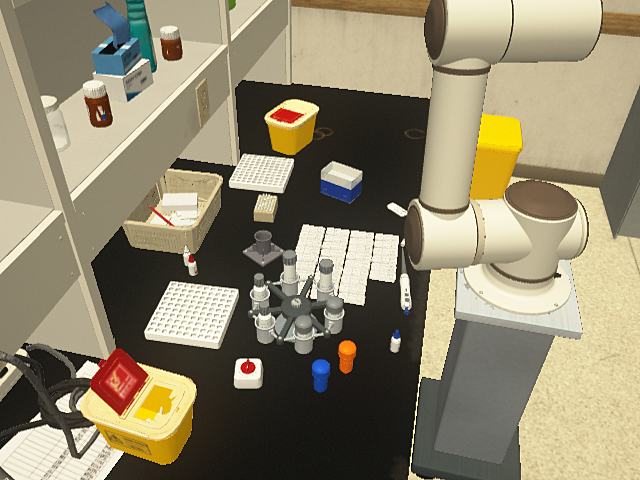

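Candidates for the first pick, a short tube. Side picture pixels:
- **Grey short tubes in rotor buckets:** (303,328) and (334,310).
- **Look-alikes, not meant:** blue bottle at (320,375) and orange bottle at (347,357), both on the table.
- **Other rotor tubes:** tall at (290,270) and (326,275), slender-capped at (260,290) and (265,320).

I choose the grey ones in the rotor and check them in one close crop.

```bash
python3 - <<'E'
import cv2,numpy as np
from scipy.optimize import least_squares
im=cv2.imread("pics/side0.png")[225:405,220:380]
cv2.imwrite("pics/crop.png",cv2.resize(im,None,fx=3.3,fy=3.3,interpolation=cv2.INTER_CUBIC))
P=np.array([[.6055,.296],[.569,.381],[.4775,.3895],[.425,.316],[.4675,.232],[.5525,.2255]])
B=lambda p:p[:2]+.09*np.c_[np.cos(p[2]-np.arange(6)*-np.pi/3),np.sin(p[2]+np.arange(6)*np.pi/3)]
r=least_squares(lambda p:(B(p)-P).ravel(),[.516,.306,-.1])
print(r.x,np.degrees(r.x[2]));print(B(r.x).round(4),(B(r.x)-P).round(4))
E
```

```text
[ 0.51616667  0.30666667 -0.09318661] -5.339199340500672
[[0.6058 0.2983]
 [0.5682 0.3801]
 [0.4786 0.3885]
 [0.4266 0.315 ]
 [0.4641 0.2332]
 [0.5537 0.2249]] [[ 0.0003  0.0023]
 [-0.0008 -0.0009]
 [ 0.0011 -0.001 ]
 [ 0.0016 -0.001 ]
 [-0.0034  0.0012]
 [ 0.0012 -0.0006]]
```

View pics/crop.png

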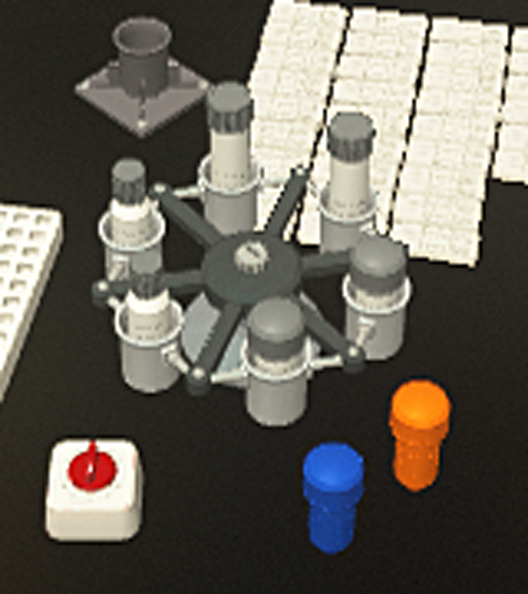

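Call:
{"name": "carry_out", "arguments": {
  "moves": [
    [[6, 0, 0, 0, 0, 0, -0.159], [6, 0, 0, 0, 0, 0, -0.159], [6, 0, 0, 0, 0, 0, -0.159], [6, 0, 0, 0, 0, 0, -0.159], [6, 0, 0, 0, 0, 0, -0.159], [6, 0, 0, 0, 0, 0, -0.159], [6, 0, 0, 0, 0, 0, -0.159], [6, 0, 0, 0, 0, 0, 0], [6, 4.9, 1, 0, 0, 0, 0], [6, 4.9, 1, 0, 0, 0, 0], [6, 4.9, 1, 0, 0, 0, 0], [6, 4.9, 1, 0, 0, 0, 0]]
  ],
  "newtons": 30
}}

```text
clock: 2.3
position: [0.2945, -0.3179, 0.2313]
orientation: [180.0, 0.0, 89.8]
contact_force: [0.8, -0.8, 0.0]
finger_gap: 0.0597
finger_force: 0.0
```

The crop shows the six grey tubes clearly. Going round they are middle, middle, short, short, tall, tall, and the blue and orange look-alikes stand free on the table. 

Buckets:
- A (.606,.298): middle
- B (.568,.380): middle
- C (.479,.389): short
- D (.427,.315): short
- E (.464,.233): tall
- F (.554,.225): tall

Plan: D→holder, B→D, F→B, holder→F.

Call:
{"name": "carry_out", "arguments": {
  "moves": [
    [[6, 4.9, 1, 0, 0, 0, 0], [6, 4.9, 1, 0, 0, 0, 0], [6, 4.9, 1, 0, 0, 0, 0], [6, 4.9, 1, 0, 0, 0, 0], [6, 4.9, 1, 0, 0, 0, 0], [6, 4.9, 1, 0, 0, 0, 0], [6, 4.9, 1, 0, 0, 0, 0], [6, 4.9, 1, 0, 0, 0, 0], [6, 4.9, 1, 0, 0, 0, 0], [6, 4.9, 1.1, 0, 0, 0, 0], [6, 4.9, 1.1, 0, 0, 0, 0], [6, 4.4, 1, 0, 0, 0, 0]]
  ]
}}

```text
clock: 3.8
position: [0.4159, 0.2656, 0.2314]
orientation: [180.0, -0.0, 89.8]
contact_force: [1.6, -1.7, 1.0]
finger_gap: 0.0601
finger_force: 0.0
```

Call:
{"name": "carry_out", "arguments": {
  "moves": [
    [[6, 3, 0, 0, 0, 0, 0], [6, 0, 0, 0, 0, 0, 0]]
  ]
}}

```text
clock: 4.05
position: [0.4155, 0.2952, 0.2309]
orientation: [-180.0, 0.0, 89.9]
contact_force: [0.5, -0.1, -0.6]
finger_gap: 0.0597
finger_force: 0.0
```

```bash
cat > h.py <<'E'
from plant import *
import cv2,numpy as np
def spots(cams=("wrist",),labels=("rotor","tall_1","middle_1","short_1")):
    o=observe(); print(o['clock'],o['position'].round(4),o['orientation'].round(1))
    for c in cams:
        im=get_image(c)
        for l in labels:
            print(c,l,[(round(d['confidence'],2),[round(float(v),4) for v in d['location']]) for d in spot_point(c,l)])
    return im
E
python3 - <<'E'
from h import *
im=spots(); cv2.imwrite("pics/w1.png",im[:,:,::-1])
print(camera_model("wrist"))
E
```

```text
4.05 [0.4155 0.2952 0.2309] [-180.     0.    89.9]
wrist rotor [(0.9, [0.5188, 0.3091, -0.0001])]
wrist tall_1 [(0.96, [0.4644, 0.2347, 0.0272]), (0.91, [0.5522, 0.2268, 0.0293])]
wrist middle_1 [(0.78, [0.5656, 0.377, 0.0292]), (0.6, [0.606, 0.2939, 0.0234]), (0.51, [0.4771, 0.3918, 0.0316])]
wrist short_1 [(0.93, [0.4287, 0.3136, 0.0317]), (0.8, [0.4761, 0.3894, 0.0275]), (0.79, [0.3806, 0.415, -0.0009]), (0.78, [0.4238, 0.4735, -0.0037]), (0.72, [0.7197, -0.1143, -0.0003])]
{'fx': 371.64829954431775, 'fy': 371.64829954431775, 'cx': 316.30110594234003, 'cy': 242.3495567966141, 'tool_from_camera': array([[-1.04345935e-03, -9.56927369e-01, -2.90325543e-01,
         7.43209111e-02],
       [ 9.99999146e-01, -7.70151355e-04, -1.05564099e-03,
        -6.62446995e-04],
       [ 7.86577149e-04, -2.90326397e-01,  9.56927356e-01,
        -1.42698893e-01],
       [ 0.00000000e+00,  0.00000000e+00,  0.00000000e+00,
         1.00000000e+00]])}
```

View pics/w1.png

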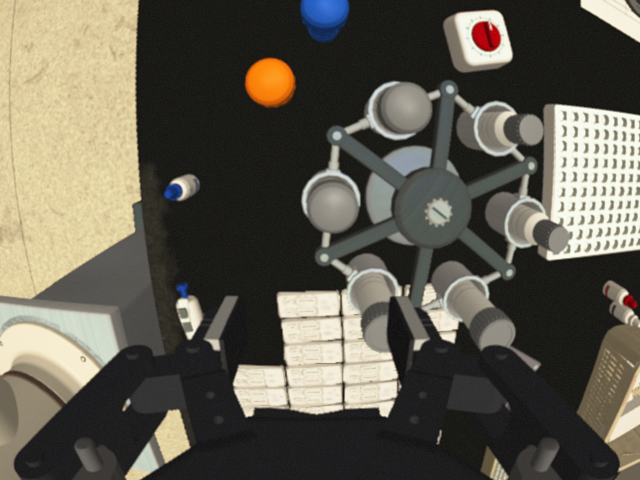

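The wrist picture shows the short tube D at (331,205), clear of its neighbours. The network positions agree within 3 mm. Next I move over it, go down and grip.

Call:
{"name": "carry_out", "arguments": {
  "moves": [
    [[6, 1.9, 1.25, 2, 0, 0, 0], [6, 0, 0, 3, 0, 0, 0], [6, 0, 0, 3, 0, 0, 0], [6, 0, 0, 3, 0, 0, 0], [6, 0, 0, 2, 0, 0, 0], [6, 0, 0, 1.7, 0, 0, 0], [6, 0, 0, 0, 0, 0, 0], [2.5, 0, 0, 0, 0, 0, 0], [2.5, 0, 0, 0, 0, 0, 0], [2.5, 0, 0, 0, 0, 0, 0], [2.5, 0, 0, 0, 0, 0, 0], [2.5, 0, 0, 0, 0, 0, 0]]
  ],
  "newtons": 30
}}

```text
clock: 5.8
position: [0.4287, 0.313, 0.0854]
orientation: [179.9, -0.1, 90.1]
contact_force: [-0.9, -0.0, 6.4]
finger_gap: 0.0369
finger_force: 29.9
```

Call:
{"name": "carry_out", "arguments": {
  "moves": [
    [[2.5, 0, 0, -0.5, 0, 0, 0], [2.5, 0, 0, -1.5, 0, 0, 0], [2.5, 0, 0, 0, 0, 0, 0]]
  ]
}}

```text
clock: 6.18
position: [0.429, 0.313, 0.106]
orientation: [179.9, -0.1, 90.1]
contact_force: [0.4, -0.2, -0.2]
finger_gap: 0.0371
finger_force: 30.1
```

```bash
python3 - <<'E'
from h import *
im=spots(("wrist","side"),("short_1",)); im=get_image("wrist");cv2.imwrite("pics/w2.png",im[100:480,100:540,::-1])
print(observe())
E
```

```text
6.175 [0.429 0.313 0.106] [ 1.799e+02 -1.000e-01  9.010e+01]
wrist short_1 [(0.9, [0.4226, 0.4713, -0.003]), (0.74, [0.4794, 0.3894, 0.031]), (0.66, [0.3776, 0.4111, -0.0006]), (0.6, [0.4258, 0.3162, 0.0566])]
side short_1 [(0.85, [0.3789, 0.4093, 0.0009]), (0.84, [0.4237, 0.3162, 0.0495]), (0.8, [0.4229, 0.473, 0.0004]), (0.76, [0.4817, 0.3913, 0.0287])]
{'clock': 6.425, 'q': array([2.77987528e+01, 7.80342813e+00, 9.84211896e+01, 6.10350857e-03,
       7.38022978e+01, 2.77411180e+01]), 'joint_velocities': array([-0.04532077,  0.06195363,  0.02800175, -0.10076025,  0.01598792,
        0.02565024]), 'effort': array([ 1.50633225e-02, -6.60987854e+01, -5.30842066e+01,  1.80814022e-03,
        1.55880294e-03,  5.78905815e-05]), 'position': array([0.42815226, 0.31258423, 0.10403702]), 'orientation': array([-1.79973450e+02,  7.34177320e-03,  9.00559325e+01]), 'contact_force': array([-0.03580678,  0.1766538 , -1.09007836]), 'moment': array([-0.04373022, -0.01280649, -0.00937225]), 'finger_force': 30.136967360886047, 'finger_gap': 0.03664863805581533}
```

View pics/w2.png

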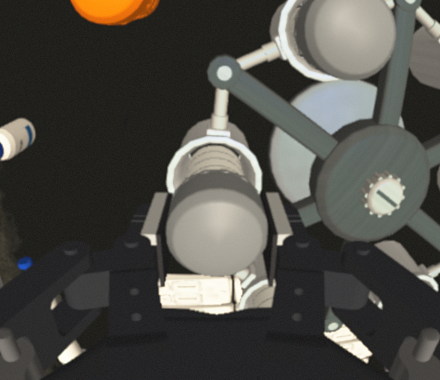

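The wrist crop shows the short cap held centrally between the pads with the tube upright. The tube axis sits about 2–3 mm on the +y side of the tool. Now to the holder.

Call:
{"name": "carry_out", "arguments": {
  "moves": [
    [[2.5, 0, 0, -3, 0, 0, 0], [2.5, 0, 0, -4.5, 0, 0, 0], [2.5, 0, 0, -4, 0, 0, 0], [2.5, -3.1, 3, 0, 0, 0, 0], [2.5, -3.1, 3, 0, 0, 0, 0], [2.5, -3.1, 3, 0, 0, 0, 0], [2.5, -3.1, 3, 0, 0, 0, 0], [2.5, -3.1, 3, 0, 0, 0, 0], [2.5, -3.1, 3, 0, 0, 0, 0], [2.5, -3.1, 3, 0, 0, 0, 0], [2.5, -3.1, 3, 0, 0, 0, 0], [2.5, 0, 0, 0, 0, 0, 0]]
  ]
}}

```text
clock: 7.92
position: [0.6697, 0.0626, 0.2178]
orientation: [-179.9, 0.0, 89.9]
contact_force: [0.1, 1.0, -0.5]
finger_gap: 0.0369
finger_force: 30.3
```

```bash
python3 - <<'E'
from h import *
im=spots(("wrist","side"),("short_1","holder"))
im=spots(("top",),("short_1","holder"))
E
```

```text
7.925 [0.6697 0.0626 0.2178] [-179.9    0.    89.9]
wrist short_1 [(0.93, [0.6683, 0.0623, 0.168]), (0.61, [0.6641, 0.0669, 0.0005])]
wrist holder [(0.94, [0.6653, 0.0673, -0.0016])]
side short_1 [(0.7, [0.4812, 0.3913, 0.0263]), (0.66, [0.4229, 0.4731, 0.0017]), (0.56, [0.3772, 0.4113, 0.0012]), (0.55, [0.6662, 0.0691, 0.1627])]
side holder [(0.94, [0.6713, 0.0697, -0.0003])]
8.225 [0.6681 0.0657 0.2196] [180.   -0.   90.1]
top short_1 [(0.68, [0.377, 0.4136, -0.0047]), (0.61, [0.72, -0.1103, 0.0002]), (0.51, [0.4761, 0.3875, 0.0304]), (0.46, [0.4188, 0.4738, 0.0023])]
top holder [(0.95, [0.6686, 0.0687, -0.0037])]
```

Call:
{"name": "carry_out", "arguments": {
  "moves": [
    [[2.5, 0.2, 0.1, 2, 0, 0, 0], [2.5, 0, 0, 3, 0, 0, 0], [2.5, 0, 0, 3, 0, 0, 0], [2.5, 0, 0, 1.2, 0, 0, 0], [2.5, 0, 0, 0, 0, 0, 0]]
  ]
}}

```text
clock: 9.0
position: [0.6692, 0.067, 0.1264]
orientation: [-179.9, -0.0, 90.1]
contact_force: [-0.2, -0.1, -0.1]
finger_gap: 0.0369
finger_force: 30.3
```

```bash
python3 - <<'E'
from h import *
im=spots(("side","wrist"),("short_1","holder"));cv2.imwrite("pics/w3.png",im[100:480,100:540,::-1])
E
```

```text
9.0 [0.6692 0.067  0.1264] [-179.9   -0.    90.1]
side short_1 [(0.85, [0.4241, 0.4733, 0.0007]), (0.75, [0.6639, 0.069, 0.0701]), (0.66, [0.4836, 0.3922, 0.0311]), (0.57, [0.3754, 0.41, 0.0008])]
side holder [(0.9, [0.6708, 0.0679, -0.0041])]
wrist short_1 [(0.81, [0.6686, 0.0694, 0.0769])]
wrist holder [(0.92, [0.6657, 0.0664, -0.0017])]
```

View pics/w3.png

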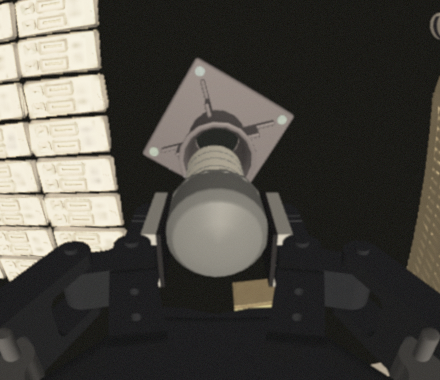

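The wrist crop shows the tube tip entering over the cup mouth, both at column ~216, so they are aligned sideways. I lower gently.

Call:
{"name": "carry_out", "arguments": {
  "moves": [
    [[2.5, -0.1, 0, 1, 0, 0, 0], [2.5, 0, 0, 1, 0, 0, 0], [2.5, 0, 0, 1, 0, 0, 0], [2.5, 0, 0, 0, 0, 0, 0]]
  ]
}}

```text
clock: 9.8
position: [0.6691, 0.0659, 0.0961]
orientation: [-179.9, -0.0, 90.1]
contact_force: [0.5, -0.3, -0.2]
finger_gap: 0.037
finger_force: 30.3
```

Call:
{"name": "carry_out", "arguments": {
  "moves": [
    [[2.5, 0, 0, 1, 0, 0, 0], [2.5, 0, 0, 1, 0, 0, 0], [2.5, 0, 0, 0.5, 0, 0, 0], [2.5, 0, 0, 0, 0, 0, 0]]
  ]
}}

```text
clock: 10.3
position: [0.6695, 0.0658, 0.0718]
orientation: [-180.0, -0.0, 90.1]
contact_force: [4.0, -1.6, -2.9]
finger_gap: 0.0369
finger_force: 30.4
```

Call:
{"name": "carry_out", "arguments": {
  "moves": [
    [[2.5, 0, 0, 0.3, 0, 0, 0], [2.5, 0, 0, 0, 0, 0, 0], [6, 0, 0, 0, 0, 0, 0], [6, 0, 0, 0, 0, 0, 0], [6, 0, 0, 0, 0, 0, 0], [6, 0, 0, -2, 0, 0, 0], [6, 0, 0, -4, 0, 0, 0], [6, 0, 0, -4, 0, 0, 0], [6, 0, 0, -5, 0, 0, 0], [6, 0, 0, 0, 0, 0, 0]]
  ]
}}

```text
clock: 11.55
position: [0.6708, 0.066, 0.2255]
orientation: [179.5, 0.0, 90.1]
contact_force: [0.0, -0.1, -0.1]
finger_gap: 0.0599
finger_force: 0.0
```

```bash
python3 - <<'E'
from h import *
im=spots(("side","wrist"),("short_1","holder"))
E
```

```text
11.55 [0.6708 0.066  0.2255] [179.5   0.   90.1]
side short_1 [(0.74, [0.4258, 0.4731, 0.0012]), (0.68, [0.6667, 0.067, 0.0098]), (0.65, [0.3745, 0.4112, 0.001]), (0.59, [0.482, 0.3894, 0.0326])]
side holder [(0.9, [0.6711, 0.0655, -0.0014])]
wrist short_1 [(0.75, [0.6676, 0.0674, 0.0157])]
wrist holder [(0.71, [0.6663, 0.0672, -0.0004])]
```

Parked. Next is middle tube B.

Call:
{"name": "carry_out", "arguments": {
  "moves": [
    [[6, 4.5, -1.45, 0, 0, 0, 0], [6, 4.5, -1.45, 0, 0, 0, 0], [6, 4.5, -1.45, 0, 0, 0, 0], [6, 4.5, -1.45, 0, 0, 0, 0], [6, 4.5, -1.45, 0, 0, 0, 0], [6, 4.5, -1.45, 0, 0, 0, 0], [6, 4.4, -1.5, 0, 0, 0, 0], [6, 0, 0, 0, 0, 0, 0]]
  ]
}}

```text
clock: 12.85
position: [0.5656, 0.3825, 0.2184]
orientation: [-179.9, 0.0, 90.3]
contact_force: [-0.7, 0.4, 0.9]
finger_gap: 0.0599
finger_force: 0.0
```

```bash
python3 - <<'E'
from h import *
im=spots(("side","wrist"),("middle_1","rotor"));cv2.imwrite("pics/w4.png",im[:,:,::-1])
E
```

```text
12.85 [0.5656 0.3825 0.2184] [-179.9    0.    90.3]
side middle_1 [(0.82, [0.6037, 0.2955, 0.0261]), (0.7, [0.5726, 0.3813, 0.0327])]
side rotor [(0.7, [0.5166, 0.3075, 0.0002])]
wrist middle_1 [(0.64, [0.6087, 0.2942, 0.0288]), (0.62, [0.5705, 0.3789, 0.0293])]
wrist rotor []
```

View pics/w4.png

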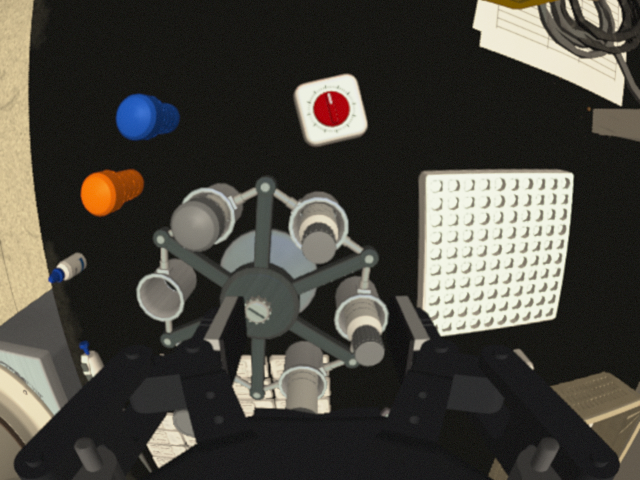

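The wrist picture shows middle tube B at (319,225), A at (365,340) and the emptied bucket D at (160,295). B is about 2 mm to the +x side of the tool. I go down to its cap.

Call:
{"name": "carry_out", "arguments": {
  "moves": [
    [[6, -0.2, 0.3, 2.5, 0, 0, 0], [6, 0, 0, 3, 0, 0, 0], [6, 0, 0, 3, 0, 0, 0], [6, 0, 0, 2, 0, 0, 0], [6, 0, 0, 0.7, 0, 0, 0], [6, 0, 0, 0, 0, 0, 0], [1, 0, 0, 0, 0, 0, 0], [1, 0, 0, 0, 0, 0, 0], [1, 0, 0, 0, 0, 0, 0], [1, 0, 0, 0, 0, 0, 0], [1, 0, 0, 0, 0, 0, 0], [1, 0, 0, 0, 0, 0, 0]]
  ],
  "newtons": 30
}}

```text
clock: 14.65
position: [0.5703, 0.378, 0.1082]
orientation: [180.0, -0.0, 90.1]
contact_force: [-2.2, -0.3, 6.2]
finger_gap: 0.0201
finger_force: 29.3
```

Call:
{"name": "carry_out", "arguments": {
  "moves": [
    [[1, 0, 0, -1, 0, 0, 0], [1, 0, 0, -3.5, 0, 0, 0], [1, 0, 0, -4, 0, 0, 0], [1, 0, 0, -4, 0, 0, 0], [1, -1.6, -3.55, 0, 0, 0, 0], [1, -1.6, -3.55, 0, 0, 0, 0], [1, -1.6, -3.55, 0, 0, 0, 0], [1, -1.6, -3.55, 0, 0, 0, 0], [1, 0, 0, 0, 0, 0, 0]]
  ]
}}

```text
clock: 15.78
position: [0.4268, 0.3131, 0.2338]
orientation: [179.9, -0.1, 90.1]
contact_force: [0.2, 1.2, -0.9]
finger_gap: 0.02
finger_force: 29.6
```

```bash
python3 - <<'E'
from h import *
im=spots(("side","top","wrist"),("middle_1","rotor"));cv2.imwrite("pics/w5.png",im[:,:,::-1])
E
```

```text
15.775 [0.4268 0.3131 0.2338] [ 1.799e+02 -1.000e-01  9.010e+01]
side middle_1 [(0.97, [0.4297, 0.3175, 0.1546]), (0.58, [0.6042, 0.2981, 0.0293])]
side rotor [(0.64, [0.5129, 0.3113, -0.0005])]
top middle_1 [(0.39, [0.6049, 0.2983, 0.0293])]
top rotor [(0.57, [0.5143, 0.3049, -0.0014])]
wrist middle_1 [(0.66, [0.4285, 0.3154, 0.1555]), (0.58, [0.6087, 0.2966, 0.0225]), (0.25, [0.6646, 0.062, -0.0004]), (0.24, [0.5184, 0.3077, 0.0009])]
wrist rotor [(0.65, [0.5176, 0.3097, 0.0002])]
```

View pics/w5.png

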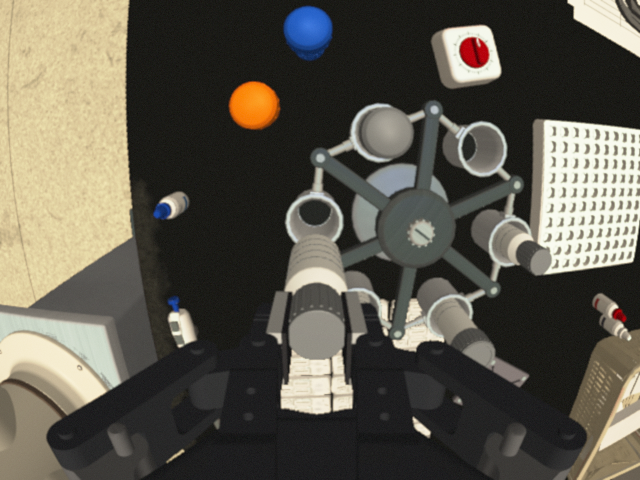

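```bash
cat >> h.py <<'E'
def wpix(u,v,z,pos,yaw=90.):
    m=camera_model("wrist"); x=(u-m['cx'])/m['fx']; y=(v-m['cy'])/m['fy']; r=np.hypot(x,y)
    d=np.array([x/r*np.sin(r),y/r*np.sin(r),np.cos(r)]) if r>1e-9 else np.array([0,0,1.])
    T=m['tool_from_camera']; c,s=np.cos(np.radians(yaw)),np.sin(np.radians(yaw))
    R=np.array([[c,s,0],[s,-c,0],[0,0,-1]])
    o=R@T[:3,3]+pos; w=R@T[:3,:3]@d
    return (o+w*(z-o[2])/w[2]).round(4)
E
python3 - <<'E'
from h import *
p=observe()['position'];print(p)
print("D rim",wpix(314.5,216,.08,p),"B rim",wpix(481,148,.08,p),"nut",wpix(420,233,.085,p))
print("tube cap top",wpix(316,338,p[2]+.026,p))
E
```

```text
[0.42858968 0.31375261 0.23202755]
D rim [0.4262 0.321  0.08  ] B rim [0.5657 0.3812 0.08  ] nut [0.5137 0.3082 0.085 ]
tube cap top [0.4277 0.3162 0.258 ]
```

The wrist picture shows bucket D's empty mouth at (314,216), with the held middle tube just behind it and in line, cap at (316,338). The correction needed is only 1–2 mm. I lower in steps with force checks.

Call:
{"name": "carry_out", "arguments": {
  "moves": [
    [[1, 0.1, -0.15, 2.5, 0, 0, 0], [1, 0, 0, 2.5, 0, 0, 0], [1, 0, 0, 1.5, 0, 0, 0], [1, 0, 0, 1, 0, 0, 0], [1, 0, 0, 1, 0, 0, 0], [1, 0, 0, 0, 0, 0, 0]]
  ]
}}

```text
clock: 16.98
position: [0.4267, 0.3146, 0.147]
orientation: [-180.0, 0.0, 90.1]
contact_force: [-0.1, 0.2, -1.2]
finger_gap: 0.0198
finger_force: 29.6
```

```bash
python3 - <<'E'
from h import *
im=spots(("side","wrist"),("middle_1",));cv2.imwrite("pics/w6.png",im[100:480,100:540,::-1]);print(observe()['contact_force'])
E
```

```text
16.975 [0.4267 0.3146 0.147 ] [-180.     0.    90.1]
side middle_1 [(0.71, [0.6074, 0.2979, 0.0291]), (0.69, [0.4286, 0.3224, 0.0673])]
wrist middle_1 [(0.57, [0.4246, 0.3152, 0.0665])]
[ 0.27192245  0.71456572 -0.34012801]
```

View pics/w6.png

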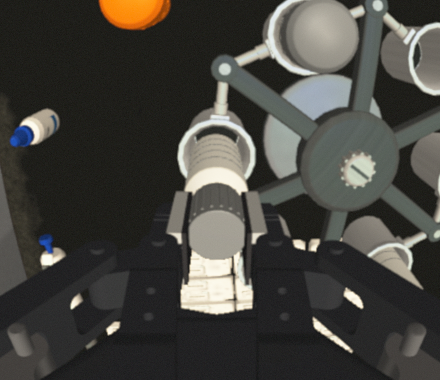

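The tube is entering the bucket mouth, centred at column 217, with no contact force. I continue.

Call:
{"name": "carry_out", "arguments": {
  "moves": [
    [[1, 0, 0, 1, 0, 0, 0], [1, 0, 0, 1, 0, 0, 0], [1, 0, 0, 1, 0, 0, 0], [1, 0, 0, 0.6, 0, 0, 0], [1, 0, 0, 0, 0, 0, 0]]
  ]
}}

```text
clock: 17.8
position: [0.4266, 0.3146, 0.1108]
orientation: [-180.0, 0.0, 90.1]
contact_force: [-0.5, -0.3, -0.6]
finger_gap: 0.02
finger_force: 29.6
```

Call:
{"name": "carry_out", "arguments": {
  "moves": [
    [[1, 0, 0, 0.2, 0, 0, 0], [6, 0, 0, 0, 0, 0, 0], [6, 0, 0, 0, 0, 0, 0], [6, 0, 0, 0, 0, 0, 0], [6, 0, 0, 0, 0, 0, 0], [6, 0, 0, -2, 0, 0, 0], [6, 0, 0, -4, 0, 0, 0], [6, 0, 0, -5, 0, 0, 0], [6, -3, 4, -1, 0, 0, 0], [6, -3, 4, 0, 0, 0, 0], [6, -3, 4.2, 0, 0, 0, 0], [6, 0, 0, 0, 0, 0, 0]]
  ]
}}

```text
clock: 19.3
position: [0.5509, 0.2226, 0.2285]
orientation: [-180.0, 0.0, 89.9]
contact_force: [-0.6, 0.5, -0.6]
finger_gap: 0.0599
finger_force: 0.0
```

```bash
python3 - <<'E'
from h import *
im=spots(("side","wrist"),("middle_1","tall_1"));cv2.imwrite("pics/w7.png",im[:,:,::-1])
E
```

```text
19.3 [0.5509 0.2226 0.2285] [-180.     0.    89.9]
side middle_1 [(0.76, [0.6057, 0.2987, 0.031]), (0.22, [0.7193, -0.1169, -0.0008])]
side tall_1 [(0.88, [0.4662, 0.23, 0.0329]), (0.71, [0.5588, 0.2273, 0.0333])]
wrist middle_1 [(0.61, [0.6073, 0.2969, 0.0271]), (0.61, [0.4278, 0.3145, 0.032])]
wrist tall_1 [(0.81, [0.4636, 0.234, 0.0296]), (0.74, [0.5545, 0.2285, 0.0305])]
```

View pics/w7.png

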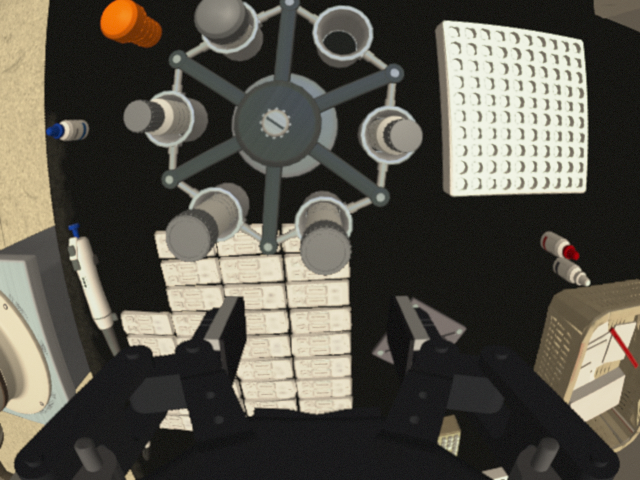

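Middle tube is seated in D at (155,118). Tall tube F's cap is at (325,247), about 4 mm on the +x and +y sides of the tool. I grip it.

Call:
{"name": "carry_out", "arguments": {
  "moves": [
    [[6, 0.4, 0.4, 2, 0, 0, 0], [6, 0, 0, 3, 0, 0, 0], [6, 0, 0, 3, 0, 0, 0], [6, 0, 0, 2, 0, 0, 0], [6, 0, 0, 0.8, 0, 0, 0], [6, 0, 0, 0, 0, 0, 0], [2, 0, 0, 0, 0, 0, 0], [2, 0, 0, 0, 0, 0, 0], [2, 0, 0, 0, 0, 0, 0], [2, 0, 0, 0, 0, 0, 0], [2, 0, 0, 0, 0, 0, 0]]
  ],
  "newtons": 30
}}

```text
clock: 20.98
position: [0.5533, 0.2289, 0.1222]
orientation: [179.9, -0.0, 90.1]
contact_force: [-0.5, 0.0, 6.4]
finger_gap: 0.0303
finger_force: 29.6
```

Call:
{"name": "carry_out", "arguments": {
  "moves": [
    [[2, 0, 0, -1, 0, 0, 0], [2, 0, 0, -3.5, 0, 0, 0], [2, 0, 0, -4.5, 0, 0, 0], [2, 0, 0, -4, 0, 0, 0], [2, 3.8, 0.35, 0, 0, 0, 0], [2, 3.8, 0.35, 0, 0, 0, 0], [2, 3.8, 0.35, 0, 0, 0, 0], [2, 3.8, 0.35, 0, 0, 0, 0], [2, 0, 0, 0, 0, 0, 0]]
  ]
}}

```text
clock: 22.1
position: [0.5663, 0.3829, 0.2511]
orientation: [-180.0, -0.0, 90.2]
contact_force: [-0.4, -0.0, -0.3]
finger_gap: 0.0303
finger_force: 29.9
```

```bash
python3 - <<'E'
from h import *
im=spots(("side","wrist"),("tall_1","rotor"));cv2.imwrite("pics/w8.png",im[:,:,::-1])
E
```

```text
22.1 [0.5663 0.3829 0.2511] [-180.    -0.    90.2]
side tall_1 [(0.93, [0.569, 0.3823, 0.1655]), (0.62, [0.4673, 0.2336, 0.0296])]
side rotor [(0.78, [0.5172, 0.3105, -0.0017])]
wrist tall_1 [(0.87, [0.5665, 0.3763, 0.1588]), (0.5, [0.4656, 0.2343, 0.0277])]
wrist rotor [(0.96, [0.5162, 0.3078, 0.0013])]
```

View pics/w8.png

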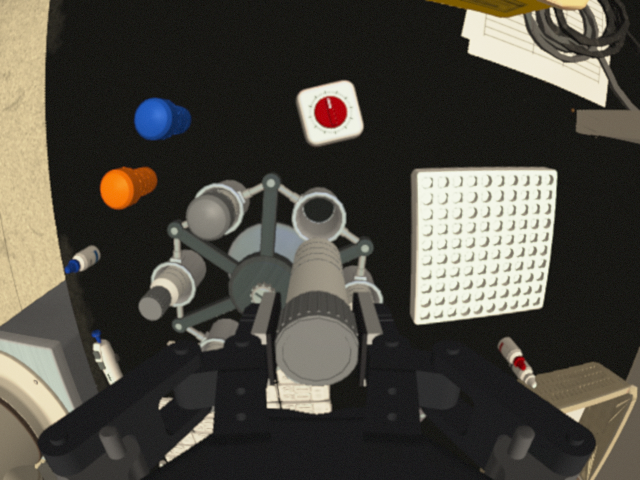

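The tall tube hangs upright just behind B's mouth at (320,215). I shift 1–2 mm and lower.

Call:
{"name": "carry_out", "arguments": {
  "moves": [
    [[2, 0.1, 0.2, 2.5, 0, 0, 0], [2, 0, 0, 2.5, 0, 0, 0], [2, 0, 0, 2, 0, 0, 0], [2, 0, 0, 1, 0, 0, 0], [2, 0, 0, 1, 0, 0, 0], [2, 0, 0, 0, 0, 0, 0]]
  ]
}}

```text
clock: 23.15
position: [0.5686, 0.3818, 0.161]
orientation: [-180.0, 0.0, 90.1]
contact_force: [-0.0, -0.4, -0.5]
finger_gap: 0.0303
finger_force: 29.9
```

Call:
{"name": "carry_out", "arguments": {
  "moves": [
    [[2, 0, 0, 1, 0, 0, 0], [2, 0, 0, 1, 0, 0, 0], [2, 0, 0, 0, 0, 0, 0]]
  ]
}}

```text
clock: 23.52
position: [0.5683, 0.3817, 0.1402]
orientation: [-179.9, 0.0, 90.1]
contact_force: [-1.1, 0.6, -1.2]
finger_gap: 0.0304
finger_force: 29.9
```

Call:
{"name": "carry_out", "arguments": {
  "moves": [
    [[2, 0, 0, 1, 0, 0, 0], [2, 0, 0, 0.8, 0, 0, 0], [2, 0, 0, 0, 0, 0, 0], [6, 0, 0, 0, 0, 0, 0], [6, 0, 0, 0, 0, 0, 0], [6, 0, 0, 0, 0, 0, 0], [6, 0, 0, 0, 0, 0, 0], [6, 0, 0, -2, 0, 0, 0], [6, 0, 0, -4, 0, 0, 0], [6, 0, 0, -4, 0, 0, 0], [6, 0, 0, 0, 0, 0, 0]]
  ]
}}

```text
clock: 24.9
position: [0.5697, 0.3824, 0.2287]
orientation: [179.7, -0.2, 90.1]
contact_force: [0.1, -0.4, 0.2]
finger_gap: 0.0599
finger_force: 0.0
```

Call:
{"name": "carry_out", "arguments": {
  "moves": [
    [[6, -4.5, 1.45, 0, 0, 0, 0], [6, -4.5, 1.45, 0, 0, 0, 0], [6, -4.5, 1.45, 0, 0, 0, 0], [6, -4.5, 1.45, 0, 0, 0, 0], [6, -4.5, 1.45, 0, 0, 0, 0], [6, -4.5, 1.45, 0, 0, 0, 0], [6, -4.5, 1.4, 0, 0, 0, 0], [6, 0, 0, 0, 0, 0, 0]]
  ]
}}

```text
clock: 25.9
position: [0.6706, 0.0638, 0.2233]
orientation: [-180.0, 0.0, 89.9]
contact_force: [0.0, 1.0, -0.5]
finger_gap: 0.0599
finger_force: 0.0
```

```bash
python3 - <<'E'
from h import *
im=spots(("side","wrist"),("tall_1","short_1","holder"))
E
```

```text
25.9 [0.6706 0.0638 0.2233] [-180.     0.    89.9]
side tall_1 [(0.97, [0.4684, 0.2334, 0.0315]), (0.61, [0.5673, 0.3803, 0.0347])]
side short_1 [(0.79, [0.3771, 0.4124, 0.001]), (0.61, [0.4246, 0.4707, 0.0007]), (0.57, [0.4829, 0.3913, 0.028]), (0.55, [0.667, 0.0678, 0.012])]
side holder [(0.77, [0.6707, 0.0674, -0.0023])]
wrist tall_1 [(0.7, [0.4618, 0.2337, 0.03])]
wrist short_1 [(0.61, [0.6706, 0.0669, 0.0137])]
wrist holder [(0.66, [0.6658, 0.0686, 0.0024])]
```

Call:
{"name": "carry_out", "arguments": {
  "moves": [
    [[6, 0.2, 0, 2.5, 0, 0, 0], [6, 0, 0, 3, 0, 0, 0], [6, 0, 0, 3, 0, 0, 0], [6, 0, 0, 3, 0, 0, 0], [6, 0, 0, 2.5, 0, 0, 0], [6, 0, 0, 1.5, 0, 0, 0], [6, 0, 0, 0, 0, 0, 0], [2.5, 0, 0, 0, 0, 0, 0], [2.5, 0, 0, 0, 0, 0, 0], [2.5, 0, 0, 0, 0, 0, 0], [2.5, 0, 0, 0, 0, 0, 0], [2.5, 0, 0, 0, 0, 0, 0]]
  ],
  "newtons": 30
}}

```text
clock: 27.8
position: [0.6705, 0.0689, 0.0696]
orientation: [179.9, -0.0, 90.1]
contact_force: [-0.9, 0.6, 7.3]
finger_gap: 0.0369
finger_force: 29.8
```

Call:
{"name": "carry_out", "arguments": {
  "moves": [
    [[2.5, 0, 0, -1, 0, 0, 0], [2.5, 0, 0, -3.5, 0, 0, 0], [2.5, 0, 0, -4.5, 0, 0, 0], [2.5, 0, 0, -4.5, 0, 0, 0], [2.5, 4, -2.9, 0, 0, 0, 0], [2.5, 4, -2.9, 0, 0, 0, 0], [2.5, 4, -2.9, 0, 0, 0, 0], [2.5, 4, -2.9, 0, 0, 0, 0], [2.5, 0, 0, 0, 0, 0, 0]]
  ]
}}

```text
clock: 28.92
position: [0.5523, 0.2312, 0.2046]
orientation: [179.9, -0.1, 90.2]
contact_force: [0.5, -0.5, 0.4]
finger_gap: 0.0368
finger_force: 31.5
```

```bash
python3 - <<'E'
from h import *
im=spots(("side","wrist"),("tall_1","short_1","rotor"));cv2.imwrite("pics/w9.png",im[:,:,::-1])
print(observe()['position'])
E
```

```text
28.925 [0.5523 0.2312 0.2046] [ 1.799e+02 -1.000e-01  9.020e+01]
side tall_1 [(0.87, [0.4703, 0.2334, 0.031]), (0.86, [0.5717, 0.3816, 0.0325])]
side short_1 [(0.9, [0.4235, 0.4756, -0.0002]), (0.77, [0.4812, 0.3919, 0.0297]), (0.73, [0.379, 0.4085, 0.0003]), (0.67, [0.5491, 0.2307, 0.1468])]
side rotor [(0.77, [0.516, 0.3107, -0.0008]), (0.16, [0.5707, 0.3814, 0.0358])]
wrist tall_1 [(0.81, [0.5694, 0.3807, 0.0304]), (0.69, [0.4761, 0.3873, 0.0298]), (0.64, [0.4667, 0.2328, 0.0293])]
wrist short_1 [(0.98, [0.4779, 0.3898, 0.0302]), (0.88, [0.3779, 0.4112, 0.0008]), (0.63, [0.5556, 0.2268, 0.1503])]
wrist rotor [(0.86, [0.5197, 0.3112, -0.0008]), (0.54, [0.5518, 0.2274, 0.1504])]
[0.55432128 0.2280739  0.20323351]
```

View pics/w9.png

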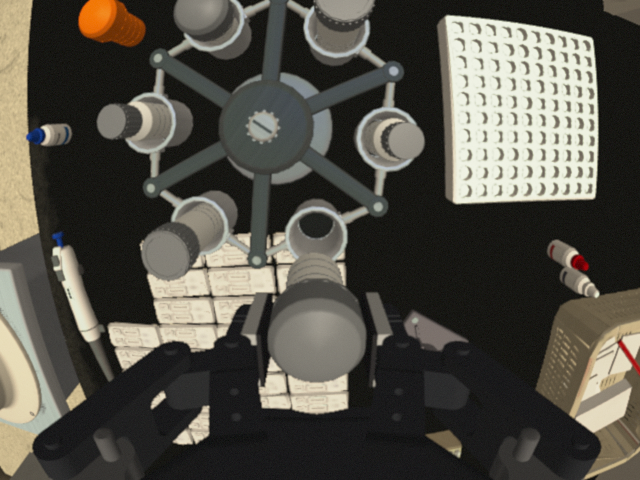

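The wrist picture shows the empty bucket F mouth at (317,235), with the short tube at (316,335) straight in line, about 1 mm off. I lower.

Call:
{"name": "carry_out", "arguments": {
  "moves": [
    [[2.5, -0.1, 0, 2.5, 0, 0, 0], [2.5, 0, 0, 2, 0, 0, 0], [2.5, 0, 0, 1.5, 0, 0, 0], [2.5, 0, 0, 1, 0, 0, 0], [2.5, 0, 0, 1, 0, 0, 0], [2.5, 0, 0, 0, 0, 0, 0]]
  ]
}}

```text
clock: 30.08
position: [0.5537, 0.2277, 0.1228]
orientation: [-180.0, 0.0, 90.1]
contact_force: [0.5, 0.4, -0.9]
finger_gap: 0.0365
finger_force: 31.5
```

Call:
{"name": "carry_out", "arguments": {
  "moves": [
    [[2.5, 0, 0, 1, 0, 0, 0], [2.5, 0, 0, 1, 0, 0, 0], [2.5, 0, 0, 0, 0, 0, 0]]
  ]
}}

```text
clock: 30.45
position: [0.5535, 0.2277, 0.1023]
orientation: [-179.9, 0.0, 90.1]
contact_force: [0.3, -0.4, -0.6]
finger_gap: 0.0368
finger_force: 31.5
```

Call:
{"name": "carry_out", "arguments": {
  "moves": [
    [[2.5, 0, 0, 1, 0, 0, 0], [2.5, 0, 0, 0.4, 0, 0, 0], [2.5, 0, 0, 0, 0, 0, 0], [6, 0, 0, 0, 0, 0, 0], [6, 0, 0, 0, 0, 0, 0], [6, 0, 0, 0, 0, 0, 0], [6, 0, 0, 0, 0, 0, 0], [6, 0, 0, -2, 0, 0, 0], [6, 0, 0, -4, 0, 0, 0], [6, 0, 0, -5, 0, 0, 0], [6, 0, 0, -3, 0, 0, 0], [6, 0, 0, 0, 0, 0, 0]]
  ]
}}

```text
clock: 31.95
position: [0.5546, 0.228, 0.2319]
orientation: [179.8, -0.1, 90.1]
contact_force: [-0.1, 0.1, -0.5]
finger_gap: 0.0601
finger_force: 0.0
```

Call:
{"name": "carry_out", "arguments": {
  "moves": [
    [[6, -4.5, 0, 0, 0, 0, 0], [6, -4.5, 0, 0, 0, 0, 0], [6, -4.5, 0, 0, 0, 0, 0], [6, 0, 0, 0, 0, 0, 0], [6, 0, 0, 0, 0, 0, 0]]
  ]
}}

```text
clock: 32.58
position: [0.5538, 0.0929, 0.2286]
orientation: [-179.9, -0.0, 90.0]
contact_force: [0.1, 0.8, 0.4]
finger_gap: 0.0602
finger_force: 0.0
```

```bash
python3 - <<'E'
from h import *
spots(("top","wrist"),("tall_1","short_1","middle_1","rotor"))
im=spots(("side",),("tall_1","short_1","middle_1","rotor"))
cv2.imwrite("pics/s9.png",cv2.resize(im[215:405,210:390,::-1],None,fx=3,fy=3,interpolation=cv2.INTER_CUBIC))
E
```

```text
32.575 [0.5538 0.0929 0.2286] [-179.9   -0.    90. ]
top tall_1 [(0.67, [0.4658, 0.2332, 0.031]), (0.56, [0.5699, 0.3816, 0.0307])]
top short_1 [(0.68, [0.3746, 0.4168, -0.0032]), (0.6, [0.4211, 0.4736, 0.001]), (0.53, [0.4761, 0.3865, 0.0323]), (0.5, [0.5525, 0.223, 0.031])]
top middle_1 [(0.47, [0.6041, 0.2966, 0.0272]), (0.46, [0.4251, 0.3167, 0.029])]
top rotor [(0.82, [0.5175, 0.3046, -0.0022])]
wrist tall_1 [(0.85, [0.4631, 0.2346, 0.0269])]
wrist short_1 [(0.72, [0.5543, 0.2254, 0.0326])]
wrist middle_1 []
wrist rotor []
33.075 [0.554  0.093  0.2293] [-180.    -0.    90.1]
side tall_1 [(0.8, [0.5714, 0.3815, 0.0326]), (0.75, [0.471, 0.23, 0.0326]), (0.69, [0.5511, 0.2299, 0.0295])]
side short_1 [(0.92, [0.3772, 0.4104, 0.001]), (0.9, [0.4207, 0.4718, 0.0029]), (0.85, [0.5488, 0.2251, 0.0289]), (0.81, [0.4801, 0.3939, 0.0306])]
side middle_1 [(0.58, [0.4278, 0.321, 0.0285])]
side rotor [(0.65, [0.5504, 0.2271, 0.0327]), (0.6, [0.5194, 0.3085, -0.002])]
```

View pics/s9.png

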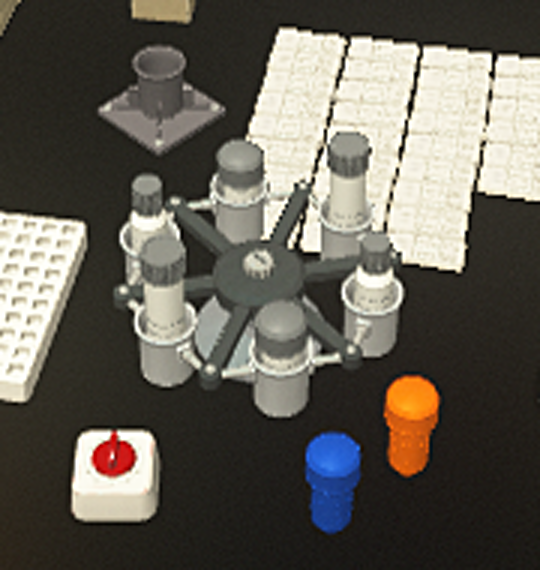

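The side crop shows every tube seated opposite its own kind: short (240,165)/(281,330), tall (350,155)/(162,262), middle (147,195)/(376,255). The holder is empty and the gripper is clear, so I hand in.

```bash
python3 -c "from plant import *; print(close_job())"
```

```text
the job is handed in; nothing more can be done
None
```

The rotor is rebalanced and the job is handed in at about 33 s of the 93 s allowed: the final pictures show each tube opposite its own kind and all six down in their buckets, but the hand-in returned no verdict.

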